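Re-zero the portion scale after a battery change

ROBOT

A 6-joint arm with a two-finger parallel gripper is mounted at the origin on a cart in front of the work surface, level with it; the furniture and walls round the work are solid. World frame = base frame: x ahead of the robot, y to its left, z up, the work surface at z = 0. Lengths are in m, angles in rad, forces in N, time in s.
With the tool pointing down it reaches from about 0.375 to 0.925 m from the base axis. Payload 5.7 kg.
Tool frame: the origin (TCP) lies midway between the tips of the shut fingers; the grasp point (between the pads) lies 19 mm behind it; z points along the fingers, y is the line along which they close (so a half turn about z gives the same grasp; the last joint's range is limited). The gripper opens to 88 mm and grips with 3 to 60 N. Pads are 20 mm wide; open, the fingers measure 115 mm over their backs; the gripper's body (75 mm by 178 mm) begins 61 mm behind the grasp point.
Start: joints at [-1.371, 0.359, 1.51, -0, 1.272, -0.115], TCP at [0.186, -0.57, 0.192] pointing down, gripper open.
Joint ranges: [-2.97, 2.97], [-1.01, 2.36], [0.21, 2.38], [-0.96, 4.11], [0.2, 2.71], [-2.98, 2.98]. Speed limits (rad/s): [2.39, 2.39, 3.14, 3.14, 3.14, 3.14].

INTERFACE

Orientations are given as [roll, pitch, yaw] about the fixed x, y, z axes, in that order (R = Rz(yaw) Ry(pitch) Rx(roll)).
In Python, from bench import * gives the robot as it stands.
- The arm moves only by the tool apply_moves, never from a script. Its argument "rows" is one flat list of numbers, 7 for each row, row after row: the shift along the tool's x, y, z scaled (see below), then the turn, a rotation vector about the tool's x, y, z scaled (see below), then the finger opening in mm, from 0 to 87.8. A call has 1 to 10 rows; each row shifts and turns the commanded pose from where the row before left it, along the tool's axes as they then stand; what a row does not reach is not made up. The controller multiplies each number of a shift by 40 mm and each number of a turn by 0.08 rad. A row lasts 1/12 s, in which the tool goes at most 41.7 mm and 7.16 degrees, less where a joint would pass 70% of its speed; a pose out of reach is approached as far as the arm can. A call with a number of a shift or a turn outside -1 to 1 is refused whole. A call with a gripper value outside its range is refused whole. The fingers move at their own pace and stop on an object; the grip force is fixed at half the most. Time passes only in rows, so rows that do not move let the fingers close. It gives the time, the measured TCP pose, the force, the opening and the grip force at its end, in the units of the state.
- read_state(): the state, without advancing time (a new reading comes with each control period).
- capture(name): name is "scene" or "side" or "wrist"; returns a dict with "color" (400x640x3 uint8, blue, green, red), "mtx" (3x3 intrinsics, pixels), "k1" (the pictures are not rectified: a ray, as slopes to the right and down, at radius r is drawn at 1 + k1 r^2 times it, then the intrinsics apply), "view" (4x4, takes a point from world to camera coordinates). Camera axes: x right, y down, z forward; pixel columns grow to the right and rows downward; lengths in m; the calibration is good to about 2 mm. A picture is of the moment at which its call begins. There is no depth.
- close_job(): hands the job in; it is judged then, once.
Trained networks look in the newest picture that a camera, given by its name, has taken for a name from the list of things; names that differ only in an ending like _2 or _b are one class to them, and where a whole thing is asked for, a point or a joint stands for the part that bears it (a point fixed in the world has none). Each returns a list of dicts, best first, with "score" (0 to 1); they miss things now and then, are a little off and sometimes report something else, mostly with a low value. They report only what shows in the picture. A call takes as long as a camera call.
- masks_of(camera, query): "pixels" (400x640 bool, what is visible of it).
- spot_point(camera, query): "at" ([x, y, z] in m, in world coordinates, good to about 4 mm: a listed point, or the origin of a listed thing).
The state is a dict: "time_s": time; "qpos": joint angles; "joint_velocities": joint speeds; "joint_efforts": joint torques, N m; "ee_pos": TCP position; "eef_rot": TCP orientation; "force": force on the tool from outside, world axes, zero at the start; "ft_torque": the same for the moment, N m; "gripper_width": finger opening in m; "gripper_force": force on a finger pad.
Only numpy, scipy, OpenCV 4.12 (cv2) and the standard library are available. Lean on these libraries where they do the work, as an engineer would, in place of code of your own. Each camera call takes 0.05 s, during which the arm holds its last target. There are 200 camera calls.

TASK

The portion scale by the slicer has just had new batteries. Push its open battery drawer home until it clicks in flush, so that the scale has power; then take the stylus with the steel tip and, with it, press the small recessed calibration key in the scale's front right in and keep it in for about a second. Lay the stylus back down flat on the bare counter; leave the weighing platform untouched, do not shove the scale out of its place, and do not disturb the other things.

Things in the scene. Friction and masses are not known exactly. Their poses are not given: they have to be found in the camera images.
- scale: low grey bench scale, 200 x 200 mm, about 3.5 kg, loose on rubber feet (a hard shove slides it). Origin at counter level under its centre; x points to its back, y to its left, z up. Front: an upright apron at x = -100, 10 to 58 mm high, with the drawer on its left half and the recessed key on its right; above it a sloping console (display, three ordinary keys, not used) up to 72 mm.
- platform: the scale's flat steel weighing platform, 134 x 192 mm, its top 74 mm above the counter, fixed to the scale; origin as the scale's (at counter level under the scale's centre), the platform's own centre lies 32 mm behind it. It must not be loaded.
- battery_drawer (a joint): battery drawer slide: 0 = home, positive = metres pulled out towards the scale's front (at most 0.055). Push the face straight along the scale's x axis. It rubs with about 1 N; from 8 mm a spring detent resists (push about 5 N), and inside 3 mm it draws itself home and stays.
- drawer_face (a point): centre of the outside of the drawer's flat upright face, 84 mm wide (y) and 38 mm high, 34 mm above the counter; moves with the drawer; at home it stands 6 mm proud of the apron, that is at x = -106, y = +45 in the scale's frame. Axes as the scale's.
- cal_key (a joint): travel of the recessed calibration key: 0 = out, 0.004 = fully in (along the scale's x axis). A spring: about 1 N to start, 3 N fully in; it comes back when let go.
- cal_hole (a point): centre of the mouth of the key's recess, in the apron's plane (scale frame x = -100, y = -55), 34 mm above the counter, in a bare aluminium panel 36 mm wide; axes as the scale's, x goes straight in. Mouth 16 mm wide, tapering within 3 mm to a round bore of 10 mm; the key's face, 9 mm across, lies 7 mm inside. Fingers do not fit.
- stylus: stylus 129 mm long, 45 g, lying on the counter at the left: square black barrel 84 mm long, 14 x 14 mm, then a tapered nose and a blunt steel tip rod 4 mm thick. Origin at the underside of the barrel's middle; x runs along it to the tip, z up. A thin clip stands 3 mm above the barrel. Pick it across the barrel.
- stylus_grip (a point): middle of the barrel's axis, 7 mm above the stylus's origin: where to grip
- stylus_tip (a point): end of the steel tip, 87 mm ahead of stylus_grip along the stylus's x axis
- slicer: the big fixed meat slicer, standing between the stylus and the scale; origin under its middle, axes turned -40 degrees. Its housing is 200 mm high with its nearest corner at world x = 0.41, y = 0.15; its tilted carriage overhangs towards the scale as far as x = 0.50, y = -0.08, from 430 mm up. The way in front of it, x up to 0.44, is clear for a gripper 300 mm up.
- marker: marker pen with a white barrel and blue cap, 135 mm long, 17 mm thick, lying to the left of the stylus; a bystander. Origin under its middle, y along it.
- label_tape: roll of tan tape lying flat, 98 mm across, 25 mm high; bystander; origin under its centre
- sauce_cup3: square white cup, 82 mm, 35 mm high, standing alone between stylus and scale; bystander; origin under its centre
- salt_shaker: clear shaker with a grey top, 44 mm across, 90 mm high, behind the scale beside the slicer; bystander; origin under its centre
- tasting_spoon: steel spoon 199 mm long lying at the right near the counter's front edge; bystander; origin under its middle

How it is judged:
By the outcome, as a careful person would: the job done as asked, in the order asked, and still so for the second after the job is handed in, with the robot touching nothing.
It also fails if it takes over 72 s, if anything falls off the work surface, if the arm or the gripper's body presses on something with over 40 N, if the wrist force passes 120 N, or if a joint passes its speed limit or range.

## Working session

There is one attempt and no reset: what is moved stays moved. The work goes in short steps, Python scripts to look and compute and a tool call to move; the robot and the scene stay as the last step left them, time stands still between calls to the robot, and variables do not carry over. Pictures are saved under pics/ and viewed, at most 10 in all, crops included, and the job is handed in when it is done.

Besides the shell and the picture viewer there is one more tool, called after "Request:" as name(argument=value, ...) on one line, values as JSON. apply_moves: Moves the arm, as the interface text tells. Shifts and turns lie within -1 to 1; 1 stands for 40 mm of shift or 0.08 rad of turn. Its arguments: {"type":"object","properties":{"rows":{"type":"array"}},"required":["rows"]}

```bash
mkdir -p pics; ls
cat > h.py <<'E'
from bench import *
import numpy as np, cv2
from scipy.spatial.transform import Rotation as R
def snap(c,f):
    d=capture(c); cv2.imwrite('pics/'+f,d['color']); return d
def proj(d,p):
    p=d['view']@np.r_[p,1]; s=p[:2]/p[2]; s=s*(1+d['k1']*(s@s)); return (d['mtx']@np.r_[s,1])[:2]
def ray(d,uv):
    s0=(np.linalg.inv(d['mtx'])@np.r_[uv,1])[:2]; s=s0.copy()
    for _ in range(20): s=s0/(1+d['k1']*(s@s))
    V=d['view']; o=-V[:3,:3].T@V[:3,3]; v=V[:3,:3].T@np.r_[s,1]; return o,v/np.linalg.norm(v)
def onz(d,uv,z):
    o,v=ray(d,uv); return o+v*(z-o[2])/v[2]
E
python3 - <<'E'
from h import *
s=read_state()
for k in s: print(k,np.round(s[k],3))
D={c:snap(c,c+'0.png') for c in('scene','side')}
cv2.imwrite('pics/a.png',cv2.resize(np.vstack([D['scene']['color'],D['side']['color']]),(480,600)))
for c in D:
    V=D[c]['view'];print(c,np.round(-V[:3,:3].T@V[:3,3],2))
    for n in ['scale','platform','drawer_face','cal_hole','stylus','stylus_grip','stylus_tip','marker','label_tape','sauce_cup3','slicer','salt_shaker','tasting_spoon']:
        print(c,n,[(np.round(q['at'],4).tolist(),round(q['score'],2)) for q in spot_point(c,n)[:2]])
E
```

```text
pics
time_s 0.0
qpos [-1.371  0.359  1.511 -0.     1.272 -0.115]
joint_velocities [-0.001  0.001  0.    -0.002  0.001 -0.002]
joint_efforts [ 3.0000e-03 -5.1537e+01 -2.7073e+01  6.8000e-02  3.5000e-02 -0.0000e+00]
ee_pos [ 0.186 -0.57   0.191]
eef_rot [-3.14  -0.     0.315]
force [0.006 0.445 0.198]
ft_torque [-0.003  0.04   0.021]
gripper_force 0.0
gripper_width 0.088
scene [-0.17 -1.08  0.99]
scene scale [([0.6359, -0.3594, -0.0024], 0.83)]
scene platform [([0.6315, -0.3628, -0.0012], 0.96), ([0.3987, 0.3226, 0.0054], 0.53)]
scene drawer_face [([0.5097, -0.2698, 0.0346], 0.79), ([0.3974, 0.3219, -0.0015], 0.71)]
scene cal_hole [([0.5212, -0.386, 0.0351], 0.68)]
scene stylus [([0.395, 0.3193, -0.0009], 0.48), ([0.6351, -0.3612, -0.0016], 0.39)]
scene stylus_grip [([0.6962, -0.1487, -0.0008], 0.58), ([0.3992, 0.3267, 0.0035], 0.37)]
scene stylus_tip [([0.4838, 0.3172, 0.0141], 0.44), ([0.3946, -0.0327, 0.0016], 0.24)]
scene marker [([0.4025, 0.3976, -0.0029], 0.58)]
scene label_tape [([0.6328, -0.3638, -0.0025], 0.19)]
scene sauce_cup3 [([0.3945, -0.0333, 0.0012], 0.53)]
scene slicer
[... 194 characters left out ...]
88, 0.3996, -0.0042], 0.61)]
side platform [([0.628, -0.3633, 0.003], 0.6)]
side drawer_face [([0.5037, -0.2703, 0.0313], 0.68)]
side cal_hole [([0.5195, -0.3809, 0.0306], 0.84)]
side stylus [([0.3973, 0.3261, 0.0052], 0.41)]
side stylus_grip [([0.3962, 0.3212, 0.0096], 0.48), ([0.3998, 0.397, -0.0012], 0.32)]
side stylus_tip [([0.3932, 0.323, 0.0079], 0.73), ([0.483, 0.3164, 0.0044], 0.68)]
side marker [([0.3996, 0.3992, -0.0038], 0.45)]
side label_tape [([0.48, 0.3188, 0.0022], 0.6), ([0.5768, 0.5219, 0.0037], 0.59)]
side sauce_cup3 [([0.3947, -0.0336, 0.0016], 0.6)]
side slicer []
side salt_shaker [([0.6921, -0.1485, -0.0001], 0.52), ([0.3945, 0.3263, 0.0026], 0.24)]
side tasting_spoon []
```

View pics/scene0.png

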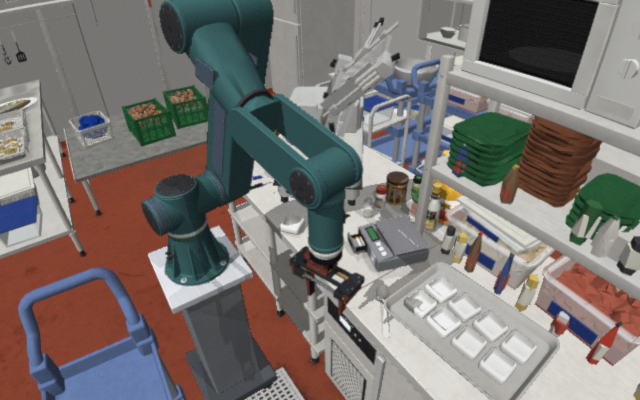

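View pics/side0.png

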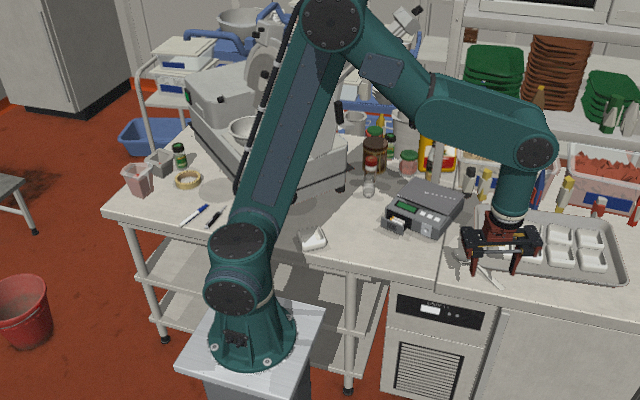

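```bash
cat >> h.py <<'E'
def plan(p,yaw,n,start=None):
    """one constant row, n times: tool-down from present pose to p, yaw"""
    if start is None:
        s=read_state(); p0=np.array(s['ee_pos']); R0=R.from_euler('xyz',s['eef_rot'])
    else: p0=np.array(start[0]); R0=R.from_euler('xyz',[np.pi,0,start[1]])
    w=(R0.inv()*R.from_euler('xyz',[np.pi,0,yaw])).as_rotvec()
    M=sum((R0*R.from_rotvec(w*k/n)).as_matrix() for k in range(n))
    t=np.linalg.solve(M,np.array(p)-p0)
    print(n,'x',np.round(np.r_[t/.04,w/n/.08],3).tolist())
E
python3 -c "
from h import *
plan([.42,-.26,.20],-.3,12)"
```

```text
12 x [0.517, -0.64, -0.016, -0.0, -0.0, 0.64]
```

Request:
apply_moves(rows=[0.52,-0.64,0,0,0,0.64,88,0.52,-0.64,0,0,0,0.64,0,0.52,-0.64,0,0,0,0.64,0,0.52,-0.64,0,0,0,0.64,0,0.52,-0.64,0,0,0,0.64,0,0.52,-0.64,0,0,0,0.64,0,0.52,-0.64,0,0,0,0.64,0,0.52,-0.64,0,0,0,0.64,0,0.52,-0.64,0,0,0,0.64,0,0.52,-0.64,0,0,0,0.64,0])

```text
time_s: 2.23
ee_pos: [0.3701, -0.2993, 0.1924]
eef_rot: [3.141, -0.0, -0.2]
force: [1.2, -0.6, -1.4]
gripper_width: 0.0312
gripper_force: 0.0
```

Request:
apply_moves(rows=[0.52,-0.64,0,0,0,0.64,0,0.52,-0.64,0,0,0,0.64,0,0,0,0,0,0,0,0])

```text
time_s: 2.48
ee_pos: [0.4253, -0.2571, 0.1925]
eef_rot: [-3.14, -0.003, -0.299]
force: [-0.0, -0.5, -0.2]
gripper_width: 0.0107
gripper_force: 0.0
```

```bash
cat > m.py <<'E'
from h import *
import sys
def meas(names,cams=('wrist','scene','side'),f='x',k=1):
    out={}
    for c in cams:
        for i in range(k): d=snap(c,c+f+'.png')
        for n in names:
            print(c,n,[(np.round(q['at'],4).tolist(),round(q['score'],2)) for q in spot_point(c,n)[:2]])
E
python3 - <<'E'
from m import *
meas(['scale','drawer_face','cal_hole','platform'],f='1')
E
```

```text
wrist scale []
wrist drawer_face [([0.5055, -0.2709, 0.0366], 0.72)]
wrist cal_hole [([0.5198, -0.3791, 0.0328], 0.81)]
wrist platform []
scene scale [([0.6322, -0.3622, -0.0026], 0.77)]
scene drawer_face [([0.509, -0.2703, 0.0325], 0.76)]
scene cal_hole [([0.5221, -0.381, 0.038], 0.79)]
scene platform [([0.6331, -0.3605, -0.0018], 0.96)]
side scale [([0.6314, -0.3624, -0.0021], 0.68)]
side drawer_face [([0.4171, -0.5625, 0.0031], 0.21)]
side cal_hole [([0.5224, -0.3832, 0.0321], 0.77)]
side platform [([0.6315, -0.359, -0.0025], 0.62)]
```

View pics/wrist1.png

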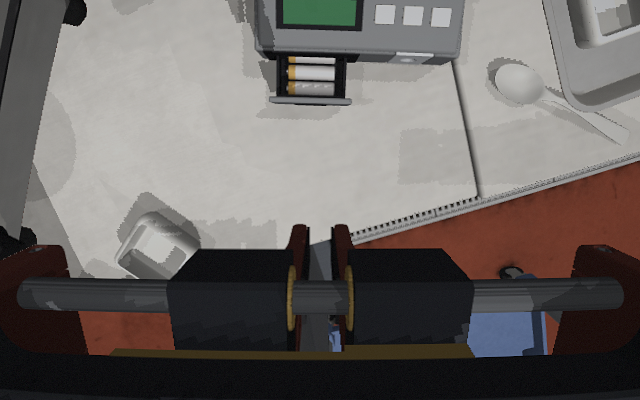

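Run:
```python
import cv2
im=cv2.imread('pics/wrist1.png')
cv2.imwrite('pics/c1.png',cv2.resize(im[0:115,245:475],None,fx=3.4,fy=3.4,interpolation=cv2.INTER_CUBIC))
```

```text
(no output)
```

View pics/c1.png

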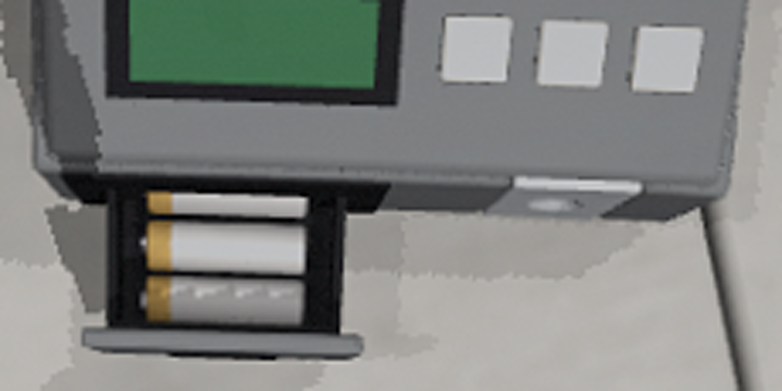

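Run:
```python
from h import *
d=capture('wrist')
f=lambda u,v:(245+(u+.5)/3.4-.5,(v+.5)/3.4-.5)
for a,b,z in [((84,329),(362,334),.053),((83,348),(362,356),.053),((45,165),(720,192),.058),((106,97),(397,105),.064)]:
    A=onz(d,f(*a),z);B=onz(d,f(*b),z);v=A-B
    print(np.round(A,4),np.round(B,4),np.linalg.norm(v),'yaw',np.arctan2(-v[0],v[1]))
```

```text
[ 0.5202 -0.2382  0.053 ] [ 0.4946 -0.3158  0.053 ] 0.08161612899597978 yaw -0.31818866042668786
[ 0.5151 -0.2362  0.053 ] [ 0.4886 -0.314   0.053 ] 0.08223865322029988 yaw -0.32855036326360143
[ 0.5651 -0.2429  0.058 ] [ 0.5027 -0.4239  0.058 ] 0.19141244306711264 yaw -0.33192849833135135
[ 0.5751 -0.2653  0.064 ] [ 0.5497 -0.3405  0.064 ] 0.07941857005436119 yaw -0.32578072363219723
```

```bash
cat >> h.py <<'E'
SY=-.327; SC=np.array([.6327,-.361])
def loc(x,y,z): return np.r_[SC+[x*np.cos(SY)-y*np.sin(SY),x*np.sin(SY)+y*np.cos(SY)],z]
def inloc(p): q=np.array(p[:2])-SC; return np.array([q[0]*np.cos(SY)+q[1]*np.sin(SY),-q[0]*np.sin(SY)+q[1]*np.cos(SY),p[2]])
E
python3 -c "
from h import *
plan(loc(-.19,.045,.024),SY,6)"
```

```text
6 x [0.179, -0.07, 0.701, -0.0, 0.0, 0.057]
```

Request:
apply_moves(rows=[0.18,-0.07,0.7,0,0,0.06,0,0.18,-0.07,0.7,0,0,0.06,0,0.18,-0.07,0.7,0,0,0.06,0,0.18,-0.07,0.7,0,0,0.06,0,0.18,-0.07,0.7,0,0,0.06,0,0.18,-0.07,0.7,0,0,0.06,0,0,0,0,0,0,0,0])

```text
time_s: 3.87
ee_pos: [0.4659, -0.2554, 0.0198]
eef_rot: [-3.139, 0.007, -0.328]
force: [-0.0, 0.7, -0.3]
gripper_width: 0.0008
gripper_force: 0.0
```

Request:
apply_moves(rows=[0.2,0,0,0,0,0,0,0.2,0,0,0,0,0,0,0.15,0,0,0,0,0,0,0.15,0,0,0,0,0,0,0.15,0,0,0,0,0,0,0.15,0,0,0,0,0,0,0.15,0,0,0,0,0,0,0.1,0,0,0,0,0,0,0.1,0,0,0,0,0,0])

```text
time_s: 4.62
ee_pos: [0.5192, -0.2749, 0.0243]
eef_rot: [-3.142, -0.0, -0.328]
force: [0.3, -0.8, 0.2]
gripper_width: 0.0002
gripper_force: 0.0
```

```bash
python3 -c "
from m import *
s=read_state();print(inloc(s['ee_pos']),s['eef_rot'],s['force'],s['gripper_width'])
meas(['drawer_face','scale'],('scene','wrist'),f='2')
plan(loc(-.1165,.045,.024),SY,5)"
```

```text
[-0.13518504  0.0450659   0.02426262] [-3.14157307e+00 -7.54323535e-05 -3.28333907e-01] [ 0.25344196 -0.75581605  0.16113795] 0.00016640791133025386
scene drawer_face [([0.5071, -0.2714, 0.0347], 0.65)]
scene scale [([0.6302, -0.3574, 0.0001], 0.59), ([0.4037, 0.4024, -0.0019], 0.48)]
wrist drawer_face []
wrist scale [([0.6352, -0.3615, 0.002], 0.9)]
5 x [0.099, 0.001, -0.0, -0.001, 0.002, -0.003]
```

View pics/wrist2.png

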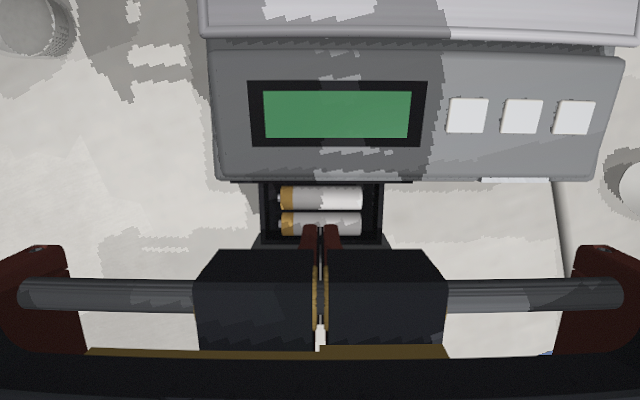

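Request:
apply_moves(rows=[0.1,0,0,0,0,0,0,0.1,0,0,0,0,0,0,0.1,0,0,0,0,0,0])

```text
time_s: 5.17
ee_pos: [0.5305, -0.2788, 0.0242]
eef_rot: [-3.142, -0.0, -0.328]
force: [0.2, 0.2, -0.6]
gripper_width: 0.0007
gripper_force: 0.0
```

```bash
python3 -c "
from m import *
s=read_state();print(inloc(s['ee_pos']),s['eef_rot'],s['force'],s['gripper_width'])
meas(['drawer_face'],('scene','side','wrist'),f='3')"
```

```text
[-0.12322206  0.04499849  0.02424136] [-3.14158423e+00 -2.12228836e-04 -3.28481574e-01] [ 0.15431762  0.20256956 -0.6015881 ] 0.000671135524804314
scene drawer_face [([0.5119, -0.2693, 0.0342], 0.77)]
side drawer_face [([0.5051, -0.2733, 0.0319], 0.59)]
wrist drawer_face []
```

Run:
```python
import cv2,numpy as np
f=lambda im,a:cv2.resize(im[a[1]:a[1]+100,a[0]:a[0]+130],(520,300),interpolation=cv2.INTER_CUBIC)
a=f(cv2.imread('pics/side3.png'),(360,150)); b=f(cv2.imread('pics/scene3.png'),(320,190))
cv2.imwrite('pics/c3.png',np.vstack([a,b]))
```

```text
(no output)
```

View pics/c3.png

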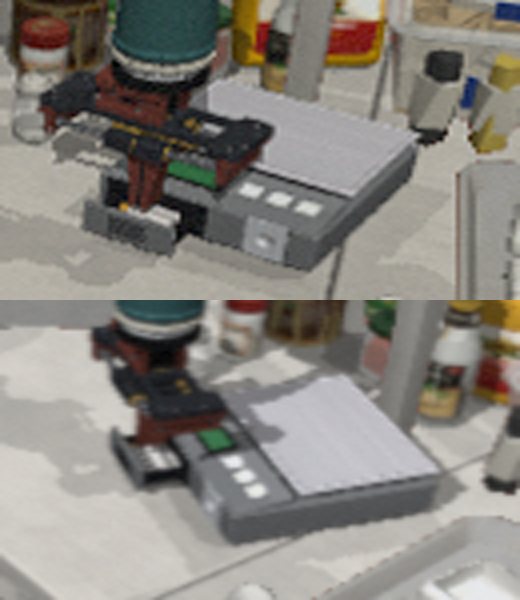

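Run:
```python
from h import *
s=read_state();p=np.array(s['ee_pos'])
for c,o,k in [('side',(360,150),(4,3)),('scene',(320,190),(4,3))]:
    d=capture(c)
    for n,q in [('tcp',p),('tcp+50',p+[0,0,.05]),('face',loc(-.148,.045,.034)),('homeface',loc(-.106,.045,.034)),('facetop',loc(-.148,.045,.053)),('facetopL',loc(-.148,.087,.053)),('facetopR',loc(-.148,.003,.053)),('hole',loc(-.1,-.055,.034)),('cornerR',loc(-.1,-.1,.0)),('backR',loc(.1,-.1,.072))]:
        u=proj(d,q); print(c,n,np.round(u,1),'crop',np.round((u-o)*k))
```

```text
side tcp [394.6 223.9] crop [139. 222.]
side tcp+50 [395.7 212.2] crop [143. 186.]
side face [391.2 225.5] crop [125. 227.]
side homeface [397.6 218.8] crop [150. 206.]
side facetop [391.6 221.1] crop [126. 213.]
side facetopL [380.4 216.3] crop [ 82. 199.]
side facetopR [403. 226.] crop [172. 228.]
side hole [425.5 229.2] crop [262. 238.]
side cornerR [436.9 242.4] crop [308. 277.]
side backR [465.5 194.1] crop [422. 132.]
scene tcp [355.9 243.3] crop [144. 160.]
scene tcp+50 [356.5 233.3] crop [146. 130.]
scene face [350.  242.6] crop [120. 158.]
scene homeface [360.5 240.4] crop [162. 151.]
scene facetop [350.2 238.8] crop [121. 146.]
scene facetopL [346.5 231.7] crop [106. 125.]
scene facetopR [354.  246.2] crop [136. 169.]
scene hole [372.  258.1] crop [208. 204.]
scene cornerR [376.  273.6] crop [224. 251.]
scene backR [429.8 247.3] crop [439. 172.]
```

Request:
apply_moves(rows=[0.1,0,0,0,0,0,0])

```text
time_s: 5.65
ee_pos: [0.533, -0.2794, 0.024]
eef_rot: [-3.141, 0.001, -0.328]
force: [-0.4, 0.7, -0.6]
gripper_width: 0.0004
gripper_force: 0.0
```

```bash
python3 -c "
from m import *
for i in range(3):
  s=read_state();print(inloc(s['ee_pos']),s['force'],s['ft_torque'],s['time_s'])
  meas(['drawer_face'],('side',),f='4')"
```

```text
[-0.12066798  0.04525329  0.02400115] [-0.35574958  0.67236816 -0.63207702] [0.03974834 0.08704644 0.04273795] 5.65
side drawer_face [([0.5084, -0.2711, 0.0338], 0.61)]
[-0.11887111  0.04493     0.02429577] [-0.04900937  0.48258507  0.64238595] [0.04514204 0.02852176 0.02018678] 5.75
side drawer_face [([0.5053, -0.2713, 0.0325], 0.64)]
[-0.11945419  0.04502743  0.02417313] [0.43973624 0.60010928 0.59755316] [ 0.05207041  0.01415532 -0.03049983] 5.85
side drawer_face [([0.5042, -0.2753, 0.0348], 0.64), ([0.4172, -0.5597, 0.0015], 0.54)]
```

Run:
```python
from h import *
d=snap('wrist','wrist5.png')
p=read_state()['ee_pos']
for x in (-.148,-.14,-.13,-.12,-.106): print(x,np.round(proj(d,loc(x,.087,.053))),np.round(proj(d,loc(x,.003,.053))),np.round(proj(d,loc(x,.045,.053))))
print('tcp',proj(d,p))
print(np.round(-d['view'][:3,:3].T@d['view'][:3,3]-p,3))
```

```text
-0.148 [247. 289.] [393. 289.] [320. 289.]
-0.14 [246. 276.] [394. 276.] [320. 277.]
-0.13 [245. 260.] [395. 260.] [320. 260.]
-0.12 [243. 244.] [396. 243.] [320. 244.]
-0.106 [242. 219.] [398. 219.] [320. 219.]
tcp [319.60032009 225.95474539]
[ 0.063 -0.022  0.193]
```

View pics/wrist5.png

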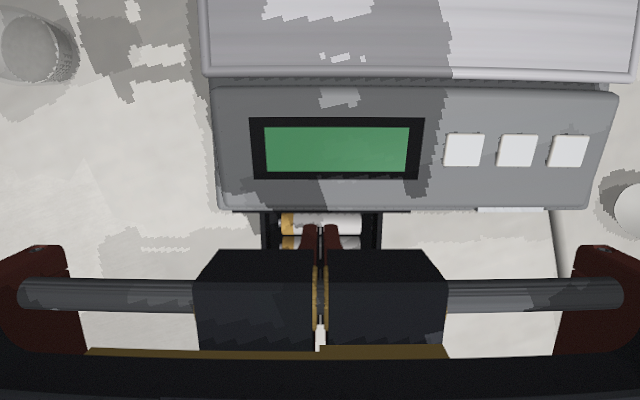

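Request:
apply_moves(rows=[0,0,-0.5,0,0,0,0,0,0,-0.8,0,0,0,0,0,0,-0.8,0,0,0,0,-0.8,0,0,0,0,0,0,-0.9,0,0,0,0,0,0,0,0,0,0,0,0,0])

```text
time_s: 6.5
ee_pos: [0.4618, -0.2534, 0.1073]
eef_rot: [-3.139, 0.009, -0.328]
force: [-1.3, 0.3, 0.2]
gripper_width: 0.0005
gripper_force: 0.0
```

Run:
```python
from m import *
meas(['drawer_face','cal_hole'],f='6')
d=capture('wrist')
s=read_state();print(inloc(s['ee_pos']))
for x in (-.148,-.13,-.12,-.106): print(x,np.round(proj(d,loc(x,.087,.053))),np.round(proj(d,loc(x,.003,.053))))
im=d['color']; 
a=cv2.resize(im[60:220,200:440],(720,480)); cv2.imwrite('pics/c6.png',a)
```

```text
wrist drawer_face [([0.5015, -0.269, 0.0339], 0.8)]
wrist cal_hole [([0.5206, -0.3788, 0.0342], 0.62)]
scene drawer_face [([0.5082, -0.2697, 0.0354], 0.53)]
scene cal_hole [([0.5243, -0.3833, 0.0354], 0.81)]
side drawer_face [([0.5072, -0.2718, 0.0307], 0.89)]
side cal_hole [([0.5252, -0.3826, 0.0355], 0.75)]
[-0.18700336  0.0450681   0.10796258]
-0.148 [265. 155.] [374. 155.]
-0.13 [265. 132.] [375. 132.]
-0.12 [264. 118.] [375. 118.]
-0.106 [263.  99.] [376.  99.]
```

View pics/c6.png

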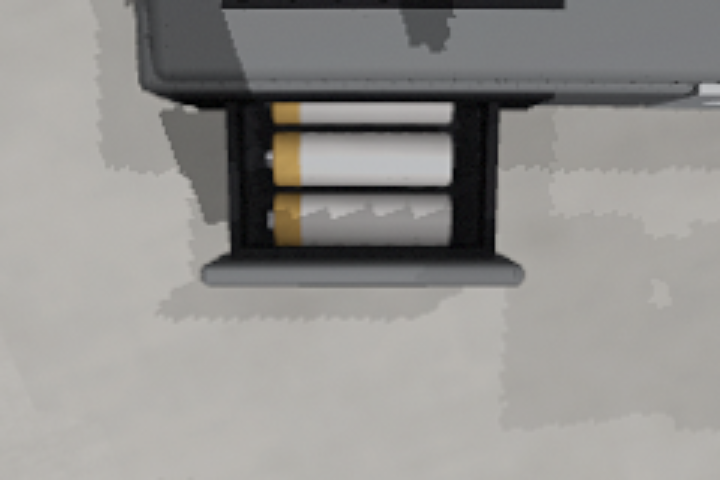

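```bash
python3 -c "
from h import *
plan(loc(-.18,.045,.028),SY,4)"
```

```text
4 x [0.044, 0.0, 0.5, -0.0, -0.0, -0.004]
```

Request:
apply_moves(rows=[0.04,0,0.5,0,0,0,45,0.04,0,0.5,0,0,0,45,0.04,0,0.5,0,0,0,45,0.04,0,0.5,0,0,0,45,0,0,0,0,0,0,45,0,0,0,0,0,0,45,0,0,0,0,0,0,45])

```text
time_s: 7.58
ee_pos: [0.476, -0.2603, 0.0287]
eef_rot: [3.142, -0.0, -0.328]
force: [0.1, 0.7, 0.1]
gripper_width: 0.0429
gripper_force: 0.0
```

Request:
apply_moves(rows=[0.1,0,0,0,0,0,45,0.1,0,0,0,0,0,45,0.1,0,0,0,0,0,45,0.1,0,0,0,0,0,45,0.1,0,0,0,0,0,45,0.1,0,0,0,0,0,45,0.1,0,0,0,0,0,45])

```text
time_s: 8.17
ee_pos: [0.5025, -0.2692, 0.0282]
eef_rot: [-3.142, -0.0, -0.328]
force: [0.1, 0.3, 0.3]
gripper_width: 0.0451
gripper_force: 0.0
```

```bash
python3 -c "
from m import *
s=read_state();print(inloc(s['ee_pos']),s['force'],s['ft_torque'],s['time_s'],s['gripper_width'])
meas(['drawer_face'],f='7')"
```

```text
[-0.15273364  0.04508998  0.02823243] [0.13913274 0.31415034 0.32925853] [ 0.00598295  0.05175033 -0.00611446] 8.1667 0.045082040404810196
wrist drawer_face [([0.5019, -0.2681, 0.0344], 0.78)]
scene drawer_face [([0.51, -0.2714, 0.0345], 0.47)]
side drawer_face [([0.5043, -0.2719, 0.0322], 0.76)]
```

Request:
apply_moves(rows=[0.1,0,0,0,0,0,45,0.1,0,0,0,0,0,45,0.1,0,0,0,0,0,45])

```text
time_s: 8.72
ee_pos: [0.5138, -0.2731, 0.0282]
eef_rot: [-3.142, -0.0, -0.329]
force: [0.2, -0.3, -0.1]
gripper_width: 0.0452
gripper_force: 0.0
```

```bash
python3 -c "
from m import *
s=read_state();print(inloc(s['ee_pos']),s['force'],s['ft_torque'],s['time_s'],s['gripper_width'])
meas(['drawer_face'],f='8')
d=capture('wrist')
im=np.hstack([cv2.imread('pics/wrist7.png')[60:260,200:440],d['color'][60:260,200:440]])
im2=np.hstack([cv2.resize(cv2.imread('pics/side%d.png'%i)[190:250,355:427],(240,200)) for i in (6,8)])
cv2.imwrite('pics/c8.png',cv2.resize(np.vstack([im,im2]),(720,600)))
for x in (-.148,-.138,-.13,-.106): print(x,np.round(proj(d,loc(x,.087,.053))),np.round(proj(d,loc(x,.003,.053))))
"
```

```text
[-0.14080818  0.04501799  0.02821275] [ 0.15094961 -0.3495464  -0.13716607] [-0.00125314 -0.00087104 -0.01470853] 8.7167 0.045217207987981484
wrist drawer_face [([0.5063, -0.2728, 0.0358], 0.9)]
scene drawer_face [([0.5084, -0.2697, 0.0349], 0.57)]
side drawer_face [([0.5052, -0.2729, 0.0318], 0.64)]
-0.148 [246. 251.] [394. 251.]
-0.138 [245. 235.] [395. 234.]
-0.13 [244. 221.] [396. 221.]
-0.106 [241. 178.] [398. 178.]
```

View pics/c8.png

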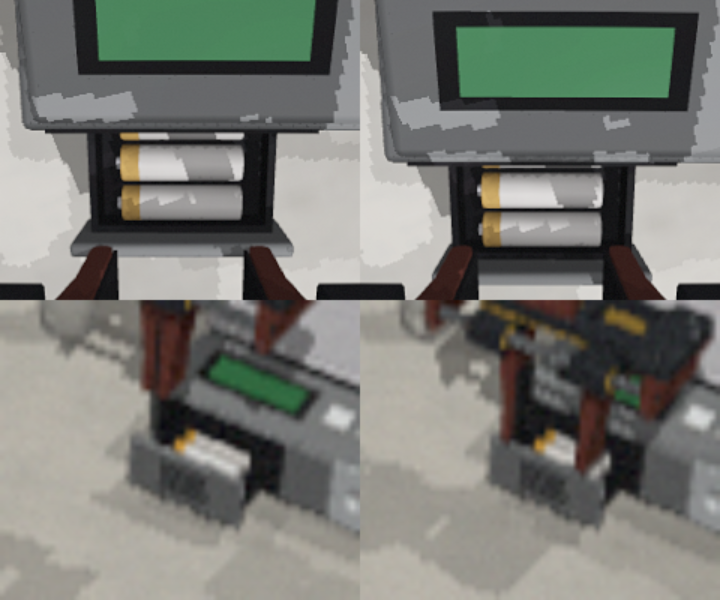

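```bash
python3 -c "
from h import *
d=capture('side')
for y in (.016,.074):
  for z in (.028,.04,.053,.065): print(y,z,np.round(proj(d,loc(-.141,y,z)),1), 'face',np.round(proj(d,loc(-.148,y,z)),1))
im=d['color']
for u in range(394,408): print(u,[tuple(int(a) for a in im[v,u]) for v in range(214,232,2)])
"
```

```text
0.016 0.028 [399.9 229.2] face [398.8 230.3]
0.016 0.04 [400.2 226.3] face [399.1 227.5]
0.016 0.053 [400.5 223.3] face [399.4 224.4]
0.016 0.065 [400.8 220.4] face [399.7 221.6]
0.074 0.028 [384.5 222.5] face [383.4 223.6]
0.074 0.04 [384.7 219.7] face [383.6 220.8]
0.074 0.053 [385.  216.7] face [383.8 217.8]
0.074 0.065 [385.2 213.8] face [384.1 214.9]
394 [(26, 18, 21), (84, 99, 109), (159, 161, 161), (191, 197, 200), (129, 133, 133), (76, 74, 76), (61, 58, 56), (52, 48, 51), (70, 69, 67)]
395 [(27, 30, 28), (47, 45, 43), (178, 182, 186), (170, 175, 180), (151, 154, 155), (90, 89, 86), (44, 45, 47), (64, 61, 59), (54, 57, 56)]
396 [(26, 16, 18), (15, 11, 18), (165, 171, 174), (172, 174, 177), (158, 162, 165), (99, 96, 97), (74, 77, 76), (75, 74, 75), (78, 77, 78)]
397 [(16, 18, 14), (15, 25, 21), (146, 149, 151), (176, 180, 179), (168, 171, 173), (92, 92, 90), (85, 86, 84), (85, 88, 86), (89, 87, 88)]
398 [(27, 30, 33), (20, 27, 36), (32, 40, 55), (20, 27, 56), (21, 29, 64), (86, 86, 97), (88, 85, 85), (85, 85, 84), (77, 81, 78)]
399 [(39, 45, 82), (35, 34, 78), (42, 46, 82), (37
[... 467 characters left out ...]
, (84, 82, 81)]
403 [(30, 37, 56), (32, 37, 63), (25, 23, 49), (43, 47, 56), (129, 134, 135), (101, 105, 107), (87, 86, 86), (113, 112, 112), (60, 57, 57)]
404 [(66, 67, 70), (38, 39, 35), (23, 24, 24), (81, 80, 82), (171, 177, 179), (58, 59, 61), (22, 23, 17), (22, 14, 22), (48, 49, 52)]
405 [(105, 105, 102), (70, 69, 68), (22, 27, 24), (19, 17, 13), (37, 35, 35), (30, 26, 25), (22, 12, 14), (29, 27, 26), (114, 121, 122)]
406 [(106, 102, 104), (86, 85, 84), (35, 35, 33), (25, 27, 17), (17, 16, 13), (22, 25, 20), (29, 27, 28), (66, 72, 72), (136, 142, 146)]
407 [(77, 74, 75), (96, 95, 95), (28, 24, 24), (31, 25, 22), (22, 24, 21), (18, 23, 20), (18, 20, 22), (106, 113, 115), (135, 143, 146)]
```

Run:
```python
from h import *
d=capture('side')
def red(im,u0,v0):
    im=im.astype(int); m=(im[...,2]-im[...,1]>15)&(im[...,2]-im[...,0]>15)
    out=[]
    for u in range(u0-6,u0+7):
        r=np.where(m[v0-40:v0+20,u])[0]; out.append((u,int(r.max()+v0-40) if len(r) else None))
    return out
for f,p in (('side6',loc(-.187,.045,.108)),('side4',loc(-.1195,.045,.024)),('side3',loc(-.123,.045,.024)),('side2',None)):
    if p is None: continue
    im=cv2.imread(f'pics/{f}.png'); q=proj(d,p); q2=proj(d,p+[0,0,.028]); print(f,np.round(q),np.round(q2),red(im,*np.round(q).astype(int)))
w=capture('wrist'); s=read_state(); p=np.array(s['ee_pos'])
for dz in (0,.01,.02,.03): print(dz,np.round(proj(w,p+[0,0,dz])))
```

```text
side6 [386. 214.] [387. 207.] [(380, 179), (381, 180), (382, 180), (383, 207), (384, 207), (385, 207), (386, 208), (387, 209), (388, 209), (389, 207), (390, 220), (391, 220), (392, 218)]
side4 [395. 223.] [396. 217.] [(389, 187), (390, 219), (391, 220), (392, 218), (393, 218), (394, 217), (395, 218), (396, 218), (397, 218), (398, 217), (399, 216), (400, 215), (401, 208)]
side3 [395. 224.] [395. 217.] [(389, 192), (390, 219), (391, 220), (392, 218), (393, 218), (394, 213), (395, 219), (396, 219), (397, 217), (398, 217), (399, 216), (400, 212), (401, 205)]
0 [320. 226.]
0.01 [320. 231.]
0.02 [320. 237.]
0.03 [320. 244.]
```

Request:
apply_moves(rows=[0,0,-0.6,0,0,0,0,0,0,-0.6,0,0,0,0,-0.6,0,0,0,0,0,0,-0.6,0,0,0,0,0,0,-0.1,0,0,0,0,0,0,0,0,0.6,0,0,0,0,0,0,0.6,0,0,0,0,0,0,0.3,0,0,0,0,0,0,0.2,0,0,0,0,0,0,0,0,0,0,0])

```text
time_s: 10.05
ee_pos: [0.4635, -0.2556, 0.0066]
eef_rot: [-3.141, 0.003, -0.329]
force: [1.4, 0.5, 1.4]
gripper_width: 0.0001
gripper_force: 0.0
```

```bash
python3 -c "
from m import *
s=read_state();print(inloc(s['ee_pos']),s['force'],s['time_s'],s['gripper_width'])
d=snap('side','side9.png');p=np.array(s['ee_pos'])
im=d['color'].astype(int)
for z in (0,.012,.024):print(proj(d,p+[0,0,z]))
m=(im[...,2]-im[...,1]>15)&(im[...,2]-im[...,0]>15)
for u in range(376,396): print(u, np.where(m[190:245,u])[0].max(initial=-190)+190,end=' ')
"
```

```text
[-0.19407493  0.04546072  0.00655724] [1.44508374 0.45191619 1.37382301] 10.05 0.0001451992690476031
[383.28724191 239.56441964]
[383.50047724 236.78784788]
[383.71534372 233.98582613]
376 207 377 208 378 204 379 208 380 233 381 234 382 231 383 235 384 235 385 234 386 233 387 232 388 231 389 224 390 216 391 0 392 0 393 217 394 215 395 215
```

Request:
apply_moves(rows=[0.15,0,0,0,0,0,0,0.15,0,0,0,0,0,0,0.15,0,0,0,0,0,0,0.15,0,0,0,0,0,0,0.15,0,0,0,0,0,0,0.15,0,0,0,0,0,0,0.15,0,0,0,0,0,0,0.15,0,0,0,0,0,0])

```text
time_s: 10.77
ee_pos: [0.5099, -0.2716, 0.0082]
eef_rot: [-3.141, 0.001, -0.328]
force: [-1.7, 0.2, 1.7]
gripper_width: 0.0002
gripper_force: 0.6
```

```bash
python3 -c "
from m import *
s=read_state();print(inloc(s['ee_pos']),s['force'],s['time_s'],s['gripper_width'])
meas(['drawer_face','scale'],f='10')
"
```

```text
[-0.145       0.0451716   0.00815797] [-1.74886499  0.20816627  1.68416135] 10.7667 0.00024543859416475847
wrist drawer_face []
wrist scale []
scene drawer_face [([0.5245, -0.2753, 0.0355], 0.5)]
scene scale [([0.631, -0.3615, -0.0011], 0.68)]
side drawer_face [([0.5199, -0.2752, 0.0331], 0.49)]
side scale [([0.6279, -0.3631, -0.0035], 0.68)]
```

Request:
apply_moves(rows=[0.15,0,0,0,0,0,0,0.15,0,0,0,0,0,0,0.15,0,0,0,0,0,0,0.1,0,0,0,0,0,0,0.1,0,0,0,0,0,0])

```text
time_s: 11.63
ee_pos: [0.5331, -0.2794, 0.0078]
eef_rot: [-3.141, 0.003, -0.328]
force: [-2.8, 1.9, 0.9]
gripper_width: 0.0007
gripper_force: 1.3
```

```bash
python3 -c "
from m import *
s=read_state();print(inloc(s['ee_pos']),s['force'],s['time_s'],s['gripper_width'])
meas(['drawer_face','scale'],('scene','side'),f='11')
"
```

```text
[-0.12048704  0.04530129  0.00781903] [-2.77156912  1.86815044  0.85079363] 11.6333 0.0007006643758404921
scene drawer_face [([0.5487, -0.2809, 0.037], 0.53)]
scene scale [([0.6308, -0.3598, -0.002], 0.86)]
side drawer_face [([0.544, -0.288, 0.0328], 0.71)]
side scale [([0.6317, -0.3649, -0.0011], 0.6)]
```

Request:
apply_moves(rows=[0.06,0,0,0,0,0,0,0.06,0,0,0,0,0,0])

```text
time_s: 12.1
ee_pos: [0.5353, -0.2802, 0.0079]
eef_rot: [-3.141, 0.007, -0.328]
force: [-13.8, 2.5, 11.5]
gripper_width: 0.0002
gripper_force: 6.8
```

```bash
python3 -c "
from m import *
s=read_state();print(inloc(s['ee_pos']),s['force'],s['time_s'])
capture('wrist');s=read_state();print(inloc(s['ee_pos']),s['force'],s['time_s'])
"
```

```text
[-0.11822893  0.04520944  0.00793321] [-13.75673614   2.47758595  11.46779214] 12.1
[-0.11830116  0.04524834  0.0078782 ] [-8.96468101  2.18995922  7.44584386] 12.15
```

Request:
apply_moves(rows=[-0.2,0,0,0,0,0,0,-0.5,0,0,0,0,0,0,-0.5,0,-0.4,0,0,0,0,0,0,-0.8,0,0,0,0,0,0,-0.8,0,0,0,0,0,0,0,0,0,0,0])

```text
time_s: 12.65
ee_pos: [0.4969, -0.2686, 0.0938]
eef_rot: [3.139, -0.01, -0.329]
force: [1.0, 0.4, 0.7]
gripper_width: 0.0007
gripper_force: 0.0
```

```bash
python3 -c "
from m import *
s=read_state();print(inloc(s['ee_pos']),s['force'],s['time_s'])
meas(['drawer_face','cal_hole','scale'],f='12')
d=capture('wrist')
for x in (-.106,-.1): print(x,proj(d,loc(x,.087,.053)),proj(d,loc(x,.003,.053)),proj(d,loc(x,-.055,.034)))
m=masks_of('wrist','drawer_face')
if m:
  v,u=np.where(m[0]['pixels']);print(m[0]['score'],u.min(),u.max(),v.min(),v.max())
"
```

```text
[-0.15831424  0.04388605  0.09375158] [0.9616667  0.35729723 0.72410015] 12.65
wrist drawer_face [([0.5447, -0.2833, 0.0345], 0.76)]
wrist cal_hole [([0.5257, -0.3783, 0.0339], 0.93)]
wrist scale [([0.6337, -0.3609, -0.0009], 0.75)]
scene drawer_face [([0.5488, -0.2833, 0.0346], 0.54)]
scene cal_hole [([0.5212, -0.3838, 0.0354], 0.63)]
scene scale [([0.6277, -0.358, -0.0011], 0.69), ([0.3975, 0.3229, 0.001], 0.58)]
side drawer_face [([0.5455, -0.2864, 0.0323], 0.79)]
side cal_hole [([0.5227, -0.3837, 0.0349], 0.89)]
side scale [([0.6299, -0.3609, -0.0024], 0.7)]
-0.106 [259.85707162 132.76027749] [379.87138488 132.5977483 ] [450.87648299 131.89353357]
-0.1 [259.48942493 124.00855292] [380.2154461  123.84400748] [451.56983634 123.87171469]
0.88 262 380 126 133
```

```bash
python3 -c "
from h import *
plan([.42,-.25,.29],-.328,6)
plan([.40,.30,.29],-.06,16,([.42,-.25,.29],-.328))"
```

```text
6 x [-0.311, 0.035, -0.842, -0.0, 0.001, -0.001]
16 x [-0.204, -0.838, -0.0, 0.0, 0.0, -0.209]
```

Request:
apply_moves(rows=[-0.37,0.04,-0.84,0,0,0,0,-0.37,0.04,-0.84,0,0,0,0,-0.37,0.04,-0.84,0,0,0,0,-0.37,0.04,-0.84,0,0,0,0,-0.37,0.04,-0.84,0,0,0,0,-0.37,0.04,-0.84,0,0,0,0])

```text
time_s: 13.85
ee_pos: [0.4052, -0.2461, 0.2914]
eef_rot: [-3.142, -0.0, -0.328]
force: [0.3, -0.2, 0.7]
gripper_width: 0.0004
gripper_force: 0.0
```

Request:
apply_moves(rows=[-0.2,-0.84,0,0,0,-0.21,50,-0.2,-0.84,0,0,0,-0.21,50,-0.2,-0.84,0,0,0,-0.21,50,-0.2,-0.84,0,0,0,-0.21,50,-0.2,-0.84,0,0,0,-0.21,50,-0.2,-0.84,0,0,0,-0.21,50,-0.2,-0.84,0,0,0,-0.21,50,-0.2,-0.84,0,0,0,-0.21,50,-0.2,-0.84,0,0,0,-0.21,50,-0.2,-0.84,0,0,0,-0.21,50])

```text
time_s: 14.68
ee_pos: [0.4124, 0.1, 0.29]
eef_rot: [-3.141, -0.001, -0.16]
force: [1.3, -0.3, -0.6]
gripper_width: 0.0498
gripper_force: 0.0
```

Request:
apply_moves(rows=[-0.2,-0.84,0,0,0,-0.21,50,-0.2,-0.84,0,0,0,-0.21,50,-0.2,-0.84,0,0,0,-0.21,50,-0.2,-0.84,0,0,0,-0.21,50,-0.2,-0.84,0,0,0,-0.21,50,-0.2,-0.84,0,0,0,-0.21,50,0,0,0.7,0,0,0,50,0,0,0.7,0,0,0,50,0,0,0.7,0,0,0,50,0,0,0.7,0,0,0,50])

```text
time_s: 15.52
ee_pos: [0.3887, 0.3046, 0.1768]
eef_rot: [-3.141, -0.001, -0.059]
force: [0.1, -1.1, 0.5]
gripper_width: 0.0503
gripper_force: 0.0
```

```bash
python3 -c "
from m import *
s=read_state();print(s['ee_pos'],s['eef_rot'],s['time_s'],s['qpos'])
meas(['stylus','stylus_grip','stylus_tip','marker'],f='13')
for c in ('wrist','side'):
  d=snap(c,c+'13b.png')
  for n in ('stylus','marker'):
    for m in masks_of(c,n)[:2]:
      v,u=np.where(m['pixels']);mm=np.c_[u,v].astype(float);cc=mm.mean(0);w,V=np.linalg.eigh(np.cov((mm-cc).T));a=V[:,1];t=(mm-cc)@a
      P=[onz(d,cc+a*k,.007) for k in (t.min(),t.max())];print(c,n,m['score'],len(u),np.round(P,4).tolist(),np.arctan2(*(P[1]-P[0])[1::-1]))
"
```

```text
[0.38868691 0.30461411 0.17684357] [-3.14101612e+00 -7.11579213e-04 -5.85349017e-02] 15.5167 [5.24669004e-01 2.21585868e-01 1.75421462e+00 9.72714164e-05
 1.16488071e+00 2.15396166e+00]
wrist stylus [([0.393, 0.3224, 0.0028], 0.92)]
wrist stylus_grip []
wrist stylus_tip [([0.4816, 0.315, 0.0062], 0.87), ([0.4032, 0.4002, 0.0058], 0.22)]
wrist marker [([0.401, 0.3993, 0.0043], 0.94)]
scene stylus [([0.3965, 0.3242, -0.0006], 0.42)]
scene stylus_grip [([0.3994, 0.3247, 0.0041], 0.46)]
scene stylus_tip [([0.4793, 0.3193, 0.0106], 0.43)]
scene marker [([0.4042, 0.4012, -0.0005], 0.46)]
side stylus [([0.3961, 0.3267, 0.0009], 0.62)]
side stylus_grip [([0.3934, 0.3207, 0.0106], 0.6)]
side stylus_tip [([0.5765, 0.5243, 0.0016], 0.67), ([0.4806, 0.3202, 0.0035], 0.46)]
side marker [([0.4002, 0.401, -0.0018], 0.7)]
wrist stylus 0.59 1129 [[0.4825, 0.317, 0.007], [0.3525, 0.3272, 0.007]] 3.0633910350178155
wrist marker 0.85 1460 [[0.465, 0.382, 0.007], [0.3336, 0.4173, 0.007]] 2.879160676054274
side stylus 0.52 75 [[0.4403, 0.3172, 0.007], [0.36, 0.3255, 0.007]] 3.0377268096610863
side marker 0.68 156 [[0.4591, 0.3851, 0.007], [0.3358, 0.4186, 0.007]] 2.8760691457433443
```

```bash
python3 -c "
from h import *
plan([.3953,.3238,.03],-.078,6)"
```

```text
6 x [0.021, -0.084, 0.616, 0.0, 0.0, 0.038]
```

Request:
apply_moves(rows=[0.02,-0.08,0.62,0,0,0.04,50,0.02,-0.08,0.62,0,0,0.04,50,0.02,-0.08,0.62,0,0,0.04,50,0.02,-0.08,0.62,0,0,0.04,50,0.02,-0.08,0.62,0,0,0.04,50,0.02,-0.08,0.62,0,0,0.04,50,0,0,0.3,0,0,0,50,0,0,0.25,0,0,0,50,0,0,0,0,0,0,50])

```text
time_s: 17.32
ee_pos: [0.3938, 0.3223, 0.0052]
eef_rot: [3.14, 0.003, -0.079]
force: [-0.2, 0.4, 0.2]
gripper_width: 0.0501
gripper_force: 0.0
```

```bash
python3 -c "
from m import *
s=read_state();p=np.array(s['ee_pos']);print(p,s['eef_rot'],s['force'],s['time_s'],s['gripper_width'])
d=snap('wrist','wrist14.png')
Rm=R.from_euler('xyz',s['eef_rot']).as_matrix()
for y in (.025,-.025,.032,-.032):
  print(y,[np.round(proj(d,p+Rm@[0,y,-z])).tolist() for z in (0,.01,.02,.03)])
"
```

```text
[0.39380987 0.32228228 0.00524012] [ 3.13969889e+00  2.72511570e-03 -7.87001633e-02] [-0.19799717  0.37889749  0.20847216] 17.3167 0.05005772615456535
0.025 [[359.0, 226.0], [361.0, 231.0], [363.0, 237.0], [365.0, 244.0]]
-0.025 [[280.0, 226.0], [278.0, 231.0], [276.0, 237.0], [274.0, 244.0]]
0.032 [[370.0, 226.0], [372.0, 231.0], [375.0, 237.0], [378.0, 244.0]]
-0.032 [[269.0, 226.0], [267.0, 231.0], [264.0, 237.0], [261.0, 244.0]]
```

Run:
```python
from h import *
d=capture('wrist'); im=d['color'].astype(int)
m=(im[...,2]-im[...,1]>15)&(im[...,2]-im[...,0]>15)
for u in list(range(256,290,3))+list(range(350,386,3)):
    r=np.where(m[190:300,u])[0]; print(u,(r.min()+190) if len(r) else None,end='; ')
print()
mm=masks_of('wrist','stylus')
for q in mm[:1]:
    v,u=np.where(q['pixels']); print(q['score'],u.min(),u.max(),v.min(),v.max())
    for y in range(v.min(),v.max()+1,6): print(y,u[v==y].min(),u[v==y].max())
p=np.array([.3953,.3238,.014]);Rm=R.from_euler('z',-.078).as_matrix()
for x in(-.042,0,.042,.087):
    print(x,[np.round(proj(d,p+Rm@[x,y,0])).tolist() for y in(.007,-.007)])
```

```text
256 226; 259 225; 262 224; 265 224; 268 225; 271 None; 274 None; 277 None; 280 None; 283 None; 286 None; 289 None; 350 None; 353 None; 356 None; 359 None; 362 None; 365 None; 368 None; 371 229; 374 225; 377 224; 380 225; 383 226; 
0.58 305 330 79 279
79 315 319
85 314 321
91 314 321
97 315 320
103 315 321
109 314 322
115 315 322
121 315 321
127 315 321
133 315 321
139 313 323
145 311 325
151 310 326
157 309 328
163 307 329
169 306 328
175 306 328
181 306 329
187 306 330
193 307 330
199 307 330
205 306 330
211 305 330
217 306 330
223 307 330
229 307 330
235 307 329
241 307 329
247 307 329
253 308 329
259 308 329
265 308 329
271 308 328
277 308 329
-0.042 [[307.0, 290.0], [328.0, 290.0]]
0 [[306.0, 229.0], [329.0, 229.0]]
0.042 [[305.0, 160.0], [329.0, 160.0]]
0.087 [[304.0, 79.0], [330.0, 79.0]]
```

Request:
apply_moves(rows=[0.03,-0.04,0.15,0,0,0,50,0,0,0.15,0,0,0,50,0,0,0,0,0,0,50])

```text
time_s: 17.72
ee_pos: [0.3963, 0.3245, -0.0054]
eef_rot: [-3.141, 0.0, -0.079]
force: [-0.3, -0.1, -0.8]
gripper_width: 0.0498
gripper_force: 0.0
```

Request:
apply_moves(rows=[0,0,0.1,0,0,0,50,0,0,0,0,0,0,50])

```text
time_s: 17.88
ee_pos: [0.396, 0.3243, -0.0094]
eef_rot: [3.141, 0.001, -0.079]
force: [-0.0, -0.3, -0.2]
gripper_width: 0.0501
gripper_force: 0.0
```

Request:
apply_moves(rows=[0,0,0.1,0,0,0,50,0,0,0,0,0,0,50])

```text
time_s: 18.05
ee_pos: [0.3961, 0.3243, -0.0135]
eef_rot: [3.141, 0.0, -0.079]
force: [0.1, 0.1, 0.3]
gripper_width: 0.05
gripper_force: 0.0
```

Reported TCP is already 13 mm below the counter with no contact: the true tips are shorter than the TCP says. I keep feeling downward.

Request:
apply_moves(rows=[0,0,0.07,0,0,0,50,0,0,0,0,0,0,50])

```text
time_s: 18.22
ee_pos: [0.3961, 0.3244, -0.0162]
eef_rot: [3.141, 0.0, -0.079]
force: [0.0, -0.3, 0.7]
gripper_width: 0.05
gripper_force: 0.0
```

Request:
apply_moves(rows=[0,0,0.05,0,0,0,50,0,0,0,0,0,0,50])

```text
time_s: 18.38
ee_pos: [0.3962, 0.3244, -0.018]
eef_rot: [3.142, 0.0, -0.079]
force: [0.5, -0.9, 0.2]
gripper_width: 0.05
gripper_force: 0.0
```

Request:
apply_moves(rows=[0,0,0.05,0,0,0,50,0,0,0,0,0,0,50])

```text
time_s: 18.55
ee_pos: [0.3963, 0.3245, -0.02]
eef_rot: [-3.142, 0.0, -0.079]
force: [0.4, -0.6, 0.0]
gripper_width: 0.0496
gripper_force: 0.0
```

Request:
apply_moves(rows=[0,0,0.05,0,0,0,50,0,0,0,0,0,0,50])

```text
time_s: 18.72
ee_pos: [0.3962, 0.3245, -0.022]
eef_rot: [3.142, 0.0, -0.079]
force: [-0.1, 0.2, -0.6]
gripper_width: 0.0496
gripper_force: 0.0
```

Request:
apply_moves(rows=[0,0,0.05,0,0,0,50,0,0,0,0,0,0,50])

```text
time_s: 18.88
ee_pos: [0.3962, 0.3244, -0.0241]
eef_rot: [3.142, 0.0, -0.079]
force: [-0.0, -0.4, 0.5]
gripper_width: 0.0499
gripper_force: 0.0
```

Request:
apply_moves(rows=[0,0,0.03,0,0,0,50,0,0,0,0,0,0,50])

```text
time_s: 19.05
ee_pos: [0.3962, 0.3245, -0.0251]
eef_rot: [3.142, 0.0, -0.079]
force: [-0.3, 0.1, 0.7]
gripper_width: 0.05
gripper_force: 0.0
```

Run:
```python
from h import *
s=read_state();print(s['ee_pos'],s['force'])
for c in('side','scene'):
    d=snap(c,c+'15.png'); im=d['color'].astype(int); p=np.array(s['ee_pos'])
    m=(im[...,2]-im[...,1]>15)&(im[...,2]-im[...,0]>15)&(im[...,2]<120)
    Rm=R.from_euler('xyz',s['eef_rot']).as_matrix()
    for y in(-.032,.032):
        q=[proj(d,p+Rm@[0,y,-z]) for z in(0,.02,.03)]; u=int(round(q[1][0]))
        print(c,np.round(q,1).tolist(),[(k,int(np.where(m[int(q[0][1])-60:int(q[0][1])+15,k])[0].max(initial=-99))+int(q[0][1])-60) for k in range(u-5,u+6)])
```

```text
[ 0.39622288  0.32445976 -0.02514715] [-0.27453378  0.05686935  0.65627191]
side [[205.8, 224.4], [204.9, 220.0], [204.5, 217.8]] [(200, 209), (201, 213), (202, 218), (203, 219), (204, 219), (205, 195), (206, 195), (207, 195), (208, 195), (209, 65), (210, 65)]
side [[221.6, 228.8], [220.8, 224.3], [220.4, 222.1]] [(216, 215), (217, 220), (218, 223), (219, 223), (220, 221), (221, 219), (222, 207), (223, 210), (224, 210), (225, 210), (226, 210)]
scene [[251.8, 188.8], [251.3, 185.4], [251.1, 183.6]] [(246, 200), (247, 165), (248, 170), (249, 171), (250, 29), (251, 178), (252, 181), (253, 182), (254, 188), (255, 189), (256, 189)]
scene [[256.8, 195.3], [256.3, 191.8], [256.1, 190.1]] [(251, 178), (252, 181), (253, 182), (254, 188), (255, 189), (256, 189), (257, 188), (258, 187), (259, 179), (260, 179), (261, 178)]
```

Request:
apply_moves(rows=[0,0,0.04,0,0,0,50,0,0,0,0,0,0,50])

```text
time_s: 19.32
ee_pos: [0.3962, 0.3245, -0.0267]
eef_rot: [-3.142, 0.0, -0.079]
force: [-0.6, 0.4, -0.3]
gripper_width: 0.0498
gripper_force: 0.0
```

Request:
apply_moves(rows=[0,0,0.04,0,0,0,50,0,0,0,0,0,0,50])

```text
time_s: 19.48
ee_pos: [0.3962, 0.3244, -0.0284]
eef_rot: [3.142, 0.0, -0.079]
force: [0.9, -0.2, -0.6]
gripper_width: 0.05
gripper_force: 0.0
```

Request:
apply_moves(rows=[0,0,0,0,0,0,5,0,0,0,0,0,0,5,0,0,0,0,0,0,5,0,0,0,0,0,0,5,0,0,0,0,0,0,5,0,0,0,0,0,0,5,0,0,0,0,0,0,5,0,0,0,0,0,0,5])

```text
time_s: 20.15
ee_pos: [0.3963, 0.3245, -0.0282]
eef_rot: [-3.141, -0.0, -0.079]
force: [0.3, 0.3, 0.1]
gripper_width: 0.0136
gripper_force: 30.0
```

Request:
apply_moves(rows=[0,0,-0.2,0,0,0,5,0,0,-0.5,0,0,0,5,0,0,-0.8,0,0,0,5,0,0,-0.9,0,0,0,5,0,0,-0.9,0,0,0,5,0,0,-0.9,0,0,0,5,0,0,-0.9,0,0,0,5,0,0,-0.9,0,0,0,5,0,0,-0.9,0,0,0,5,0,0,-0.9,0,0,0,5])

```text
time_s: 20.98
ee_pos: [0.3955, 0.3241, 0.2863]
eef_rot: [-3.141, -0.0, -0.079]
force: [0.3, 0.1, -1.3]
gripper_width: 0.0141
gripper_force: 30.0
```

```bash
cat > sty.py <<'E'
from m import *
def sty():
    s=read_state();p=np.array(s['ee_pos']);Rm=R.from_euler('xyz',s['eef_rot']).as_matrix()
    print(np.round(p,4),np.round(s['eef_rot'],3),s['gripper_width'],round(s['time_s'],2))
    d=snap('wrist','wsty.png')
    for n in('stylus_tip','stylus_grip'):
        for q in spot_point('wrist',n)[:1]: print(n,'tool',np.round(Rm.T@(np.array(q['at'])-p),4),round(q['score'],2))
    for q in masks_of('wrist','stylus')[:1]:
        v,u=np.where(q['pixels']);print(q['score'],len(u),'rows',v.min(),v.max())
        for y in range(v.min(),v.max()+1,12): print(y,u[v==y].min(),u[v==y].max(),end='; ')
    print()
    for z in(-.023,-.028,-.033,-.038): print(z,[np.round(proj(d,p+Rm@[x,0,z]),1).tolist() for x in(.042,.085,.087,.089)])
E
python3 -c "
from sty import *
sty()
for c in('side','scene'):
  capture(c)
  s=read_state();p=np.array(s['ee_pos']);Rm=R.from_euler('xyz',s['eef_rot']).as_matrix()
  for n in('stylus_tip','stylus_grip'):
    for q in spot_point(c,n)[:2]: print(c,n,np.round(Rm.T@(np.array(q['at'])-p),4),q['score'])
"
```

```text
[0.3955 0.3241 0.2863] [-3.141 -0.    -0.079] 0.014059041925014901 20.98
stylus_tip tool [ 0.0882 -0.002  -0.0331] 0.69
stylus_grip tool [ 0.0038  0.0015 -0.035 ] 0.88
0.65 4293 rows 74 322
74 317 322; 86 315 323; 98 316 323; 110 316 323; 122 316 323; 134 316 323; 146 313 326; 158 310 329; 170 307 331; 182 305 334; 194 306 333; 206 306 333; 218 306 333; 230 306 333; 242 307 332; 254 307 332; 266 306 332; 278 307 332; Traceback (most recent call last):
  File "<string>", line 3, in <module>
    sty()
    ~~~^^
  File "sty.py", line 10, in sty
    for y in range(v.min(),v.max()+1,12): print(y,u[v==y].min(),u[v==y].max(),end='; ')
                                                  ~~~~~~~~~~~^^
    return umr_minimum(a, axis, None, out, keepdims, initial, where)
ValueError: zero-size array to reduction operation minimum which has no identity
```

```bash
python3 -c "
from h import *
t=loc(-.27,-.055,.28);print(t)
plan([.40,-.10,.285],-.2,12)
plan(t,SY,7,([.40,-.10,.285],-.2))
plan(loc(-.24,-.055,.05),SY,7,(t,SY))"
```

```text
[ 0.35934105 -0.32636063  0.28      ]
12 x [0.126, 0.876, -0.0, -0.002, -0.002, 0.126]
7 x [0.063, 0.819, 0.018, -0.0, -0.0, 0.227]
7 x [0.107, -0.0, 0.821, 0.0, 0.0, 0.0]
```

Request:
apply_moves(rows=[0.13,0.88,0,0,0,0.13,5,0.13,0.88,0,0,0,0.13,5,0.13,0.88,0,0,0,0.13,5,0.13,0.88,0,0,0,0.13,5,0.13,0.88,0,0,0,0.13,5,0.13,0.88,0,0,0,0.13,5,0.13,0.88,0,0,0,0.13,5,0.13,0.88,0,0,0,0.13,5,0.13,0.88,0,0,0,0.13,5,0.13,0.88,0,0,0,0.13,5])

```text
time_s: 22.02
ee_pos: [0.4018, -0.0323, 0.2819]
eef_rot: [-3.141, 0.004, -0.183]
force: [0.4, -0.8, 0.4]
gripper_width: 0.0136
gripper_force: 30.0
```

Request:
apply_moves(rows=[0.13,0.88,0,0,0,0.13,5,0.13,0.88,0,0,0,0.13,5,0.06,0.82,0,0,0,0.22,5,0.06,0.82,0,0,0,0.22,5,0.06,0.82,0,0,0,0.22,5,0.06,0.82,0,0,0,0.22,5,0.06,0.82,0,0,0,0.22,5,0.06,0.82,0,0,0,0.22,5,0.06,0.82,0,0,0,0.22,5,0,0,0,0,0,0,5])

```text
time_s: 22.85
ee_pos: [0.3569, -0.3328, 0.2816]
eef_rot: [3.141, 0.003, -0.331]
force: [0.3, -0.2, -0.1]
gripper_width: 0.0138
gripper_force: 30.0
```

```bash
python3 -c "
from h import *
s=read_state();print(s['ee_pos'],s['eef_rot'],s['time_s'],s['gripper_width'])
plan(loc(-.235,-.055,.06),SY,7)"
```

```text
[ 0.35690277 -0.33276385  0.28161583] [ 3.14061861e+00  2.89815989e-03 -3.31446640e-01] 22.85 0.013754461407924782
7 x [0.127, -0.025, 0.791, 0.002, 0.005, -0.008]
```

Request:
apply_moves(rows=[0.13,-0.03,0.8,0,0,-0.01,5,0.13,-0.03,0.8,0,0,-0.01,5,0.13,-0.02,0.8,0,0,-0.01,5,0.13,-0.02,0.8,0,0,-0.01,5,0.13,-0.02,0.8,0,0,0,5,0.13,-0.02,0.8,0,0,0,5,0.12,-0.03,0.7,0,0,0,5,0,0,0,0,0,0,5])

```text
time_s: 23.52
ee_pos: [0.3918, -0.3285, 0.0578]
eef_rot: [-3.135, 0.011, -0.323]
force: [-0.9, 1.2, -0.5]
gripper_width: 0.0133
gripper_force: 30.0
```

```bash
sed -i 's/v.max()+1,12): print/v.max()+1,12):\n            if (v==y).any(): print/' sty.py
python3 - <<'E'
from sty import *
sty()
s=read_state();p=np.array(s['ee_pos']);Rm=R.from_euler('xyz',s['eef_rot']).as_matrix()
for c in('wrist','wrist','wrist','side','scene','side'):
    d=capture(c)
    for n in('cal_hole','stylus_tip','drawer_face'):
        for q in spot_point(c,n)[:1]: print(c,n,'scale',np.round(inloc(q['at']),4),'tool',np.round(Rm.T@(np.array(q['at'])-p),4),round(q['score'],2))
print(inloc(p)); w=capture('wrist')
cv2.imwrite('pics/c16.png',cv2.resize(w['color'][0:200,200:500],(750,500)))
print([np.round(proj(w,loc(-.1,y,.058)),1).tolist() for y in(-.1,-.073,-.055,-.037,0)])
E
```

```text
[ 0.3918 -0.3285  0.0578] [-3.135  0.011 -0.323] 0.013316922670579708 23.52
stylus_tip tool [ 0.0837 -0.0019 -0.0318] 0.93
stylus_grip tool [ 0.0008 -0.0051 -0.0329] 0.85
0.69 4011 rows 75 322
75 319 321; 87 316 323; 99 317 323; 111 317 323; 123 316 323; 135 317 322; 147 313 326; 159 311 328; 171 307 331; 183 306 333; 195 307 331; 207 306 333; 219 306 333; 231 306 332; 243 307 332; 255 307 331; 267 307 332; 279 311 327; 315 312 331; 
-0.023 [[319.6, 165.2], [319.6, 80.6], [319.6, 76.5], [319.6, 72.3]]
-0.028 [[319.6, 166.6], [319.6, 79.4], [319.6, 75.2], [319.6, 70.9]]
-0.033 [[319.6, 168.1], [319.6, 78.2], [319.6, 73.8], [319.6, 69.3]]
-0.038 [[319.6, 169.6], [319.6, 76.8], [319.6, 72.3], [319.6, 67.7]]
wrist cal_hole scale [-0.0991 -0.0552  0.0337] tool [0.1344 0.0055 0.0311] 0.67
wrist stylus_tip scale [-0.144  -0.0495  0.0979] tool [ 0.0895 -0.0003 -0.0331] 0.71
wrist drawer_face scale [-0.1084  0.0452  0.034 ] tool [ 0.1255 -0.0949  0.0308] 0.97
wrist cal_hole scale [-0.1014 -0.0506  0.0327] tool [0.1321 0.0009 0.0321] 0.9
wrist stylus_tip scale [-0.1463 -0.0506  0.0995] tool [ 
[... 272 characters left out ...]
1] 0.85
wrist drawer_face scale [-0.1099  0.045   0.0346] tool [ 0.124  -0.0947  0.0302] 0.87
side cal_hole scale [-0.096  -0.0554  0.0313] tool [0.1375 0.0057 0.0335] 0.93
side drawer_face scale [-0.1055  0.0443  0.0354] tool [ 0.1284 -0.094   0.0294] 0.48
scene cal_hole scale [-0.0978 -0.0523  0.0357] tool [0.1357 0.0026 0.0291] 0.91
scene drawer_face scale [-0.1031  0.0454  0.0353] tool [ 0.1307 -0.0951  0.0295] 0.45
side cal_hole scale [-0.0979 -0.0561  0.0325] tool [0.1356 0.0064 0.0323] 0.9
side drawer_face scale [-0.1063  0.0437  0.0326] tool [ 0.1276 -0.0934  0.0322] 0.46
[-0.2335528  -0.05017385  0.06475636]
[[408.5, -2.2], [360.9, -3.0], [329.0, -3.3], [297.0, -3.4], [231.7, -2.9]]
```

View pics/c16.png

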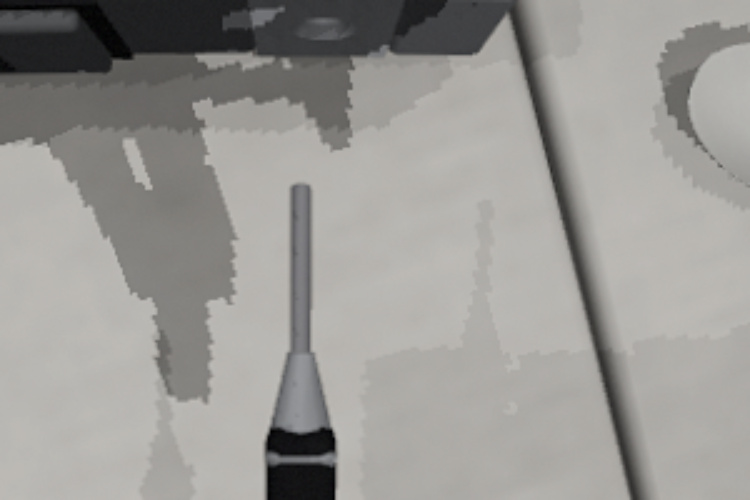

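Run:
```python
from h import *
w=capture('wrist')
for y in(-.05,-.055,-.06): print(y,[np.round(proj(w,loc(x,y,.034)),1).tolist() for x in(-.1,-.098)])
# dark hole centroid / edges of alu panel bottom
g=w['color'][...,1].astype(int)
for r in(8,11,14,17): print(r,g[r,296:364:2].tolist())
s=read_state();print(inloc(s['ee_pos']),s['eef_rot'])
plan(loc(-.20,-.055,-.001),SY,5)
```

```text
-0.05 [[320.1, 10.5], [320.1, 7.1]]
-0.055 [[327.9, 10.5], [328.0, 7.1]]
-0.06 [[335.8, 10.6], [335.8, 7.2]]
8 [66, 66, 77, 115, 115, 84, 77, 55, 58, 58, 55, 56, 58, 69, 89, 100, 109, 106, 97, 88, 66, 59, 57, 57, 56, 57, 57, 56, 58, 57, 59, 53, 34, 31]
11 [41, 67, 51, 56, 53, 55, 56, 57, 55, 58, 55, 61, 72, 75, 73, 79, 79, 79, 76, 78, 71, 61, 66, 60, 59, 56, 58, 58, 57, 57, 59, 40, 33, 32]
14 [32, 30, 30, 58, 57, 59, 58, 55, 56, 58, 56, 57, 78, 77, 78, 77, 92, 95, 93, 93, 90, 80, 57, 54, 58, 58, 58, 60, 58, 57, 55, 51, 47, 64]
17 [34, 31, 32, 49, 57, 59, 59, 59, 57, 58, 58, 60, 57, 58, 59, 57, 58, 56, 57, 59, 58, 58, 55, 58, 55, 58, 60, 57, 56, 60, 46, 55, 66, 66]
[-0.23375619 -0.0501798   0.06375123] [-3.14150835e+00  3.57135239e-05 -3.23567023e-01]
5 x [0.169, 0.024, 0.324, -0.0, 0.0, 0.009]
```

Run:
```python
from h import *
plan(loc(-.20,-.0555,-.0005),SY,5)
```

```text
5 x [0.169, 0.027, 0.321, -0.0, 0.0, 0.009]
```

Request:
apply_moves(rows=[0,0.03,0.32,0,0,0.01,5,0.1,0.03,0.32,0,0,0.01,5,0.2,0.03,0.32,0,0,0.01,5,0.2,0.02,0.32,0,0,0.01,5,0.2,0.02,0.32,0,0,0,5,0.14,0,0,0,0,0,5,0,0,0,0,0,0,5,0,0,0,0,0,0,5])

```text
time_s: 25.68
ee_pos: [0.4256, -0.3493, 0.0001]
eef_rot: [3.142, -0.0, -0.326]
force: [-0.2, 0.4, -1.3]
gripper_width: 0.0135
gripper_force: 30.0
```

Run:
```python
from h import *
s=read_state();p=np.array(s['ee_pos']);Rm=R.from_euler('xyz',s['eef_rot']).as_matrix();print(inloc(p),s['eef_rot'],s['force'],s['time_s'])
for c in('side','scene','side','scene','wrist'):
    d=snap(c,c+'17.png')
    for n in('cal_hole','stylus_tip'):
        for q in spot_point(c,n)[:1]: print(c,n,'scale',np.round(inloc(q['at']),4),'tool',np.round(Rm.T@(np.array(q['at'])-p),4),round(q['score'],2))
```

```text
[-1.99893386e-01 -5.53934255e-02  1.22324303e-04] [ 3.14156267e+00 -1.26922721e-04 -3.26494898e-01] [-0.16548733  0.44139242 -1.32923008] 25.6833
side cal_hole scale [-0.098  -0.0552  0.0315] tool [ 0.1019 -0.0002 -0.0314] 0.6
scene cal_hole scale [-0.0969 -0.0557  0.037 ] tool [ 0.103   0.0003 -0.0369] 0.79
side cal_hole scale [-0.0986 -0.0561  0.0328] tool [ 0.1013  0.0008 -0.0327] 0.94
scene cal_hole scale [-0.0983 -0.0547  0.0347] tool [ 0.1016 -0.0007 -0.0346] 0.88
wrist cal_hole scale [-0.101  -0.0517  0.0348] tool [ 0.0989 -0.0036 -0.0347] 0.83
wrist stylus_tip scale [-0.1152 -0.0515  0.0346] tool [ 0.0847 -0.0038 -0.0345] 0.97
```

Request:
apply_moves(rows=[0.1,0,0,0,0,0,5,0.1,0,0,0,0,0,5,0.1,0,0,0,0,0,5,0.1,0,0,0,0,0,5,0,0,0,0,0,0,5])

```text
time_s: 26.85
ee_pos: [0.4418, -0.355, -0.0002]
eef_rot: [3.141, -0.001, -0.326]
force: [0.4, -0.4, 0.2]
gripper_width: 0.0138
gripper_force: 30.0
```

Request:
apply_moves(rows=[0.08,0,0,0,0,0,5,0,0,0,0,0,0,5])

```text
time_s: 27.02
ee_pos: [0.4439, -0.3553, -0.0003]
eef_rot: [-3.141, 0.0, -0.327]
force: [-0.7, 0.2, -1.6]
gripper_width: 0.0137
gripper_force: 30.0
```

Request:
apply_moves(rows=[0.06,0,0,0,0,0,5,0,0,0,0,0,0,5])

```text
time_s: 27.18
ee_pos: [0.4456, -0.3558, -0.0004]
eef_rot: [-3.141, 0.001, -0.327]
force: [-1.6, 0.7, 0.1]
gripper_width: 0.0136
gripper_force: 30.0
```

Run:
```python
from h import *
s=read_state();print(inloc(s['ee_pos']),s['eef_rot'],s['force'],s['ft_torque'],s['time_s'])
```

```text
[-0.17883252 -0.05519789 -0.00037775] [-3.14127290e+00  8.79459704e-04 -3.26669405e-01] [-1.61032753  0.74764811  0.14658549] [ 0.18446477  0.25097612 -0.00283495] 27.1833
```

Request:
apply_moves(rows=[0.04,0,0,0,0,0,5,0,0,0,0,0,0,5])

```text
time_s: 27.35
ee_pos: [0.447, -0.3563, -0.0004]
eef_rot: [-3.141, 0.001, -0.327]
force: [-2.1, 0.3, 0.5]
gripper_width: 0.0135
gripper_force: 30.0
```

Request:
apply_moves(rows=[0.04,0,0,0,0,0,5,0,0,0,0,0,0,5])

```text
time_s: 27.52
ee_pos: [0.4481, -0.3566, -0.0005]
eef_rot: [-3.141, 0.002, -0.327]
force: [-3.1, 0.4, 0.9]
gripper_width: 0.0135
gripper_force: 30.0
```

Request:
apply_moves(rows=[0.03,0,0,0,0,0,5,0,0,0,0,0,0,5])

```text
time_s: 27.68
ee_pos: [0.4483, -0.3565, -0.0006]
eef_rot: [-3.141, 0.003, -0.327]
force: [-6.3, 2.0, 1.1]
gripper_width: 0.0138
gripper_force: 30.0
```

Run:
```python
from h import *
s=read_state();print(inloc(s['ee_pos']),s['eef_rot'],s['force'],s['time_s'])
```

```text
[-0.17604217 -0.0549546  -0.00064099] [-3.14067894  0.00340346 -0.32663598] [-6.31848298  2.00761528  1.05205837] 27.6833
```

Request:
apply_moves(rows=[0,0,0,0,0,0,5,0,0,0,0,0,0,5,0,0,0,0,0,0,5,0,0,0,0,0,0,5,0,0,0,0,0,0,5,0,0,0,0,0,0,5,0,0,0,0,0,0,5,0,0,0,0,0,0,5,0,0,0,0,0,0,5,0,0,0,0,0,0,5])

```text
time_s: 28.52
ee_pos: [0.4483, -0.3565, -0.0006]
eef_rot: [-3.141, 0.003, -0.327]
force: [-6.7, 1.1, 0.4]
gripper_width: 0.0143
gripper_force: 30.0
```

Request:
apply_moves(rows=[0,0,0,0,0,0,5,0,0,0,0,0,0,5])

```text
time_s: 28.68
ee_pos: [0.4483, -0.3565, -0.0006]
eef_rot: [-3.141, 0.003, -0.327]
force: [-6.1, 0.5, 1.5]
gripper_width: 0.0133
gripper_force: 30.0
```

Request:
apply_moves(rows=[-0.1,0,0,0,0,0,5,-0.2,0,0,0,0,0,5,-0.3,0,0,0,0,0,5,-0.4,0,0,0,0,0,5,-0.3,0,0,0,0,0,5,0,0,0,0,0,0,5])

```text
time_s: 29.18
ee_pos: [0.3987, -0.3394, -0.0003]
eef_rot: [-3.141, 0.001, -0.328]
force: [-0.4, 1.1, -0.2]
gripper_width: 0.0138
gripper_force: 30.0
```

Run:
```python
from m import *
s=read_state();print(inloc(s['ee_pos']),s['ee_pos'],s['eef_rot'],s['force'],s['time_s'])
meas(['drawer_face','scale','cal_hole'],('scene','side'),f='18')
```

```text
[-0.22849957 -0.05473683 -0.00026827] [ 3.98726914e-01 -3.39441485e-01 -2.68266367e-04] [-3.14064378e+00  1.29087375e-03 -3.27560505e-01] [-0.35411266  1.09072808 -0.1657636 ] 29.1833
scene drawer_face [([0.5515, -0.2825, 0.0345], 0.42)]
scene scale [([0.6335, -0.3599, -0.0011], 0.7), ([0.3927, -0.0333, 0.0006], 0.58)]
scene cal_hole [([0.5197, -0.383, 0.033], 0.58)]
side drawer_face []
side scale [([0.6287, -0.3629, -0.0003], 0.95)]
side cal_hole [([0.5213, -0.3846, 0.0303], 0.74)]
```

Run:
```python
from h import *
t=[.44,-.195,.06];print(inloc(t))
plan(t,-.328,7)
plan([.44,-.195,-.02],-.328,4,(t,-.328))
```

```text
[-0.23580864  0.09530779  0.06      ]
7 x [-0.038, -0.539, -0.215, 0.0, -0.001, 0.003]
4 x [0.0, -0.0, 0.5, 0.0, 0.0, 0.0]
```

Request:
apply_moves(rows=[-0.04,0,-0.5,0,0,0,5,-0.04,-0.54,-0.5,0,0,0,5,-0.04,-0.54,-0.5,0,0,0,5,-0.04,-0.54,0,0,0,0,5,-0.04,-0.54,0,0,0,0,5,-0.04,-0.54,0,0,0,0,5,-0.04,-0.54,0,0,0,0,5,0,-0.54,0,0,0,0,5,0,0,0.3,0,0,0,5,0,0,0.5,0,0,0,5])

```text
time_s: 30.42
ee_pos: [0.4411, -0.1938, 0.029]
eef_rot: [3.141, -0.005, -0.324]
force: [0.1, -0.2, -0.4]
gripper_width: 0.0138
gripper_force: 30.0
```

Request:
apply_moves(rows=[0,0,0.5,0,0,0,5,0,0,0.5,0,0,0,5,0,0,0.2,0,0,0,5,0,0,0,0,0,0,5])

```text
time_s: 30.75
ee_pos: [0.4376, -0.1932, -0.0218]
eef_rot: [-3.141, 0.003, -0.327]
force: [0.2, -1.1, -1.1]
gripper_width: 0.0138
gripper_force: 30.0
```

Run:
```python
from m import *
s=read_state();p=np.array(s['ee_pos']);print(p,s['eef_rot'],s['force'],s['time_s'])
for c in('wrist','side'):
    capture(c)
    for n in('stylus','stylus_tip','stylus_grip'):
        for q in spot_point(c,n)[:1]: print(c,n,np.round(q['at'],4),round(q['score'],2))
```

```text
[ 0.43757822 -0.19315941 -0.0217911 ] [-3.14067139  0.00344425 -0.32664151] [ 0.17612529 -1.0665356  -1.08938729] 30.75
wrist stylus [ 0.4353 -0.1909  0.0105] 0.78
wrist stylus_tip [ 0.5207 -0.2212  0.0114] 0.72
wrist stylus_grip [ 0.4374 -0.1929  0.0133] 0.98
side stylus [ 0.4393 -0.1899  0.0107] 0.46
side stylus_tip [ 0.5204 -0.2208  0.0104] 0.59
side stylus_grip [ 0.4377 -0.1987  0.0178] 0.59
```

Request:
apply_moves(rows=[0,0,0.08,0,0,0,5,0,0,0,0,0,0,5])

```text
time_s: 31.32
ee_pos: [0.4387, -0.194, -0.0235]
eef_rot: [-3.142, -0.0, -0.327]
force: [-0.2, 0.6, -0.0]
gripper_width: 0.0137
gripper_force: 30.0
```

Request:
apply_moves(rows=[0,0,0.05,0,0,0,5,0,0,0,0,0,0,5])

```text
time_s: 31.48
ee_pos: [0.4385, -0.1939, -0.0257]
eef_rot: [-3.141, 0.001, -0.327]
force: [-0.3, -0.3, -0.4]
gripper_width: 0.0137
gripper_force: 30.0
```

Request:
apply_moves(rows=[0,0,0.03,0,0,0,5,0,0,0,0,0,0,5])

```text
time_s: 31.65
ee_pos: [0.4385, -0.1939, -0.0269]
eef_rot: [-3.141, 0.0, -0.327]
force: [-0.0, 0.5, -0.6]
gripper_width: 0.0136
gripper_force: 30.0
```

Request:
apply_moves(rows=[0,0,0.03,0,0,0,5,0,0,0,0,0,0,5])

```text
time_s: 31.82
ee_pos: [0.4386, -0.1939, -0.028]
eef_rot: [-3.141, 0.0, -0.327]
force: [-0.5, 0.7, -0.8]
gripper_width: 0.0137
gripper_force: 30.0
```

Request:
apply_moves(rows=[0,0,0.02,0,0,0,5,0,0,0,0,0,0,5])

```text
time_s: 31.98
ee_pos: [0.4387, -0.194, -0.0282]
eef_rot: [-3.142, -0.0, -0.327]
force: [-1.7, 0.3, 7.2]
gripper_width: 0.0137
gripper_force: 30.0
```

Request:
apply_moves(rows=[0,0,-0.01,0,0,0,45,0,0,0,0,0,0,45,0,0,0,0,0,0,45,0,0,0,0,0,0,45,0,0,0,0,0,0,45,0,0,0,0,0,0,45,0,0,-0.3,0,0,0,45,0,0,-0.6,0,0,0,45,0,0,-0.8,0,0,0,45,0,0,-0.8,0,0,0,45])

```text
time_s: 32.82
ee_pos: [0.4377, -0.1934, 0.0722]
eef_rot: [-3.141, 0.002, -0.327]
force: [1.0, -0.9, -0.3]
gripper_width: 0.0451
gripper_force: 0.0
```

Request:
apply_moves(rows=[-0.3,0,-0.8,0,0,0,45,-0.3,0,-0.8,0,0,0,45,0,0,-0.3,0,0,0,45,0,0,0,0,0,0,45,0,0,0,0,0,0,45])

```text
time_s: 33.23
ee_pos: [0.4164, -0.1866, 0.1481]
eef_rot: [3.141, -0.002, -0.327]
force: [0.2, 0.0, -0.2]
gripper_width: 0.0448
gripper_force: 0.0
```

Run:
```python
from m import *
s=read_state();print(s['ee_pos'],s['force'],s['time_s'],s['gripper_width'])
meas(['stylus','stylus_tip','stylus_grip','drawer_face','scale','sauce_cup3','salt_shaker','tasting_spoon','marker','label_tape'],f='20')
```

```text
[ 0.41643168 -0.18658585  0.14813456] [ 0.16683504  0.01038754 -0.171531  ] 33.2333 0.044787849409297004
wrist stylus [([0.4386, -0.1929, 0.0], 0.57)]
wrist stylus_tip [([0.5231, -0.2209, 0.0054], 0.56)]
wrist stylus_grip [([0.4422, -0.193, 0.0055], 0.95)]
wrist drawer_face [([0.5411, -0.2842, 0.0358], 0.95), ([0.3947, -0.0351, 0.0026], 0.36)]
wrist scale [([0.3963, -0.0343, 0.0002], 0.17)]
wrist sauce_cup3 [([0.3942, -0.036, -0.0032], 0.75)]
wrist salt_shaker []
wrist tasting_spoon []
wrist marker []
wrist label_tape []
scene stylus [([0.4375, -0.1959, -0.0001], 0.43)]
scene stylus_tip [([0.5218, -0.2188, 0.0143], 0.56)]
scene stylus_grip [([0.4425, -0.1926, 0.0065], 0.4)]
scene drawer_face [([0.5488, -0.2829, 0.0357], 0.47)]
scene scale [([0.6321, -0.3612, -0.0015], 0.95), ([0.6958, -0.1506, -0.0031], 0.41)]
scene sauce_cup3 []
scene salt_shaker [([0.6972, -0.1479, 0.0019], 0.53)]
scene tasting_spoon [([0.4197, -0.5555, 0.0006], 0.79)]
scene marker [([0.4036, 0.4002, -0.0015], 0.63)]
scene label_tape [([0.5788, 0.5225, 0.0], 0.7)]
side stylus [([0.4379, -0.1914, 0.0055], 0.51)]
side stylus_tip [([0.5173, -0.2192, 0.0047], 0.56)]
side stylus_grip [([0.4342, -0.1974, 0.0115], 0.69)]
side drawer_face [([0.5442, -0.284, 0.0324], 0.71)]
side scale [([0.6301, -0.3626, -0.0037], 0.91), ([0.4379, -0.1924, 0.0004], 0.45)]
side sauce_cup3 [([0.3929, -0.031, 0.0006], 0.91)]
side salt_shaker [([0.6922, -0.151, 0.0022], 0.47)]
side tasting_spoon [([0.4176, -0.5587, 0.0008], 0.79)]
side marker []
side label_tape []
```

```bash
python3 -c "
from bench import *
print(close_job())"
```

```text
the job is handed in; nothing more can be done
None
```

I pushed the drawer home, held the calibration key fully in with the stylus for about a second, laid the stylus flat on the bare counter and handed the job in; my first push missed, passing over the drawer without moving it.

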